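# Present a pylon's clamp end to the inspection camera

## Robot

A 6-joint arm with a two-finger parallel gripper is mounted at the origin on a cart in front of the work surface, level with it; the furniture and walls round the work are solid. World frame = base frame: x ahead of the robot, y to its left, z up, the work surface at z = 0. Lengths are in m, angles in degrees, forces in N, time in s.
With the tool pointing down it reaches from about 0.225 to 0.725 m from the base axis. Payload 3.1 kg.
Tool frame: the origin (TCP) lies between the finger pads; the fingertips stand 22 mm ahead of it and the grasp point (between the pads) lies 3 mm ahead of it; z points along the fingers, y is the line along which they close (so a half turn about z gives the same grasp; the last joint's range is limited). The gripper opens to 85 mm and grips with 20 to 120 N. Pads are 22 mm wide; open, the fingers measure 114 mm over their backs; the gripper's body (76 mm by 85 mm) begins 54 mm behind the grasp point. The pads swing forward as they close: fully open they stand 13 mm farther back than shut.
Start: joints at [69.454, 2.75, 5.684, 92.934, 0, 82.678], TCP at [0.12, 0.511, 0.253] pointing down, gripper open.
Joint ranges: [-166.93, 166.93], [-56.73, 111.36], [-69.38, 81.34], [-121.58, 131.49], [-85.45, 84.26], [-180, 180]. Speed limits (degrees/s): [159.86, 159.86, 180, 180, 180, 180].

## Interface

Orientations are given as [roll, pitch, yaw] about the fixed x, y, z axes, in that order (R = Rz(yaw) Ry(pitch) Rx(roll)).
In Python, from bench import arm gives the robot as it stands.
- The arm moves only by the tool apply_moves, never from a script. Its argument "deltas" is a list of rows, each a list of 6 numbers: the shift along the tool's x, y, z in mm, then the turn, a rotation vector about the tool's x, y, z in degrees. In form: [[dx, dy, dz, ax, ay, az], ...]. A call has 1 to 12 rows; each row shifts and turns the commanded pose from where the row before left it, along the tool's axes as they then stand; what a row does not reach is not made up. A row lasts 1/10 s, in which the tool goes at most 50 mm and 8.59 degrees, less where a joint would pass 70% of its speed; a pose out of reach is approached as far as the arm can. A call is refused whole if a number of a shift passes 50 or a number of a turn 8.59, either way. A call with a gripper value outside its range is refused whole. "fingers" is the finger opening in mm, from 0 to 85.4, set as the call begins (left out, the last holds). The fingers move at their own pace and stop on an object; "force" is the grip in N (left out, the last holds). Time passes only in rows, so rows that do not move let the fingers close. It gives the time, the measured TCP pose, the force, the opening and the grip force at its end, in the units of the state.
- arm.get_state(): the state, without advancing time (a new reading comes with each control period).
- arm.get_image(name): name is "scene" or "top" or "wrist"; returns a dict with "img" (420x560x3 uint8, blue, green, red), "camera_matrix" (3x3 intrinsics, pixels), "D" ([k1, k2, p1, p2, k3] as OpenCV has them; the pictures are not rectified), "origin" and "orientation" of the camera in the world; the wrist camera has in their place "hand_eye" (4x4, takes a point from camera to tool coordinates, whose origin is the TCP and whose axes are the flange's). Camera axes: x right, y down, z forward; pixel columns grow to the right and rows downward; lengths in m; the calibration is good to about 2 mm. A picture is of the moment at which its call begins: read the wrist's pose just before it. There is no depth.
- arm.sign_off(): hands the job in; it is judged then, once.
The state is a dict: "time_s": time; "qpos": joint angles; "joint_velocities": joint speeds; "joint_torque": joint torques, N m; "eef_pos": TCP position; "eef_rot": TCP orientation; "ft_force": force on the tool from outside, world axes, zero at the start; "moment": the same for the moment, N m; "gripper_width": finger opening in m; "finger_force": force on a finger pad.
Only numpy, scipy, OpenCV 4.12 (cv2) and the standard library are available. Lean on these libraries where they do the work, as an engineer would, in place of code of your own. Each camera call takes 0.05 s, during which the arm holds its last target. There are 200 camera calls.

## Task

The clamp end of the short alloy pylon needs a close look. First push the red-tipped lever of the inspection camera's lens turret over so that it clicks into its other position and the slim close-up lens is in use. Then pick the pylon up off the bench and hold it in the air in front of that lens, tube level and in line with the lens, clamp end facing it and 60 mm from the glass, without knocking the camera with it; leave the other parts where they lie and finish while still holding it there.

Things in the scene. Friction and masses are not known exactly. Their poses are not given: they have to be found in the camera images.
- station: Inspection camera on a fixed stand: grey base plate 110 x 90 mm, post, white head 70 x 52 x 58 mm, its top 203 mm above the bench (fins to 208). Origin on the bench under the stand's middle. z up; the camera looks level along its own -x axis (x points from the lens back to the camera); y is across the view.
- turret_pivot (a point): Point on the turret's level turning axis (parallel to the station's x), in the plane in which the lever swings; 196 mm above the bench. The turret is an aluminium disc of 80 mm diameter and 10 mm thickness on the front of the head, carrying two black lens barrels on a 26 mm radius and the lever.
- lever_tip (a point): Centre of the red ball (18 mm) on the turret lever, an 8 mm steel rod pointing radially out of the turret, 88 mm from turret_pivot; rod free from 45 to 80 mm. It points up, leaning 30 degrees to the station's -y side at the start, and must end 30 degrees to the +y side (ball top at most 293 mm high). Push it with closed fingers from its -y side, 50 mm or more above the pivot.
- turret (a joint): Turret angle. 0: detent with the short wide survey lens in use (lowest, on the optical axis). 1.047: other detent, slim close-up lens (21 mm diameter, 26 mm long) in use. Grows as the lever goes to the station's +y; stops at both. A sprung over-centre click holds it in either (0.13 N m to leave, about 2.5 N on the rod); past midway it snaps on by itself and stays.
- lens_front (a point): Middle of the front glass of the close-up lens when that lens is in use: 170 mm above the bench, on the optical axis, 68 mm in front (-x) of the station's origin. Fixed to the station.
- focus (a point): Point in the air on the optical axis, 60 mm in front of lens_front (station -x), 170 mm above the bench: where the clamp_end of the pylon must be held. Fixed to the station. Room: cartons stand behind the work (the middle one 270 mm high, beyond x = 0.52 m for world y from -0.05 to 0.2), so carry the pylon along the front of the bench at x about 0.43 m.
- pylon: The part: grey alloy tube, 30 mm diameter, with a clamp adapter of 41 mm diameter on its +y end; 200 mm long overall, about 0.28 kg. Lies along its own y axis (tube y = -100 to +33 mm, clamp +33 to +100). Origin on its underside at mid-length, z up as it lies. The clamp first points roughly to the robot's right (world -y). It balances at mid-length.
- tube_grip (a point): Point on the pylon's tube axis at the middle of its length, 18.5 mm above the origin; its balance point, so grip here, across the tube (30 mm, along the pylon's x).
- clamp_end (a point): Centre of the end face of the clamp adapter: 100 mm along +y and 22 mm up from the pylon's origin.
- tube_dark: Bystander: black anodised tube lying on the bench, 30 mm diameter, 150 mm long along its y. Origin on its underside, mid-length.
- collar_a: Bystander: light metal split clamp collar, 36 x 44 x 22 mm, lying on the bench. Origin under its middle.
- lug_c: Bystander: pale four-arm cast adapter, 62 x 62 x 13 mm, lying on the bench. Origin under its middle.

How it is judged (in metres and radians):
On the way, in this order (a step that is already met when the one before it is completed fails the run):
1. the turret sits in its close-up position (turret joint above 0.97) with the pylon still on the bench (value of joint turret above 0.97 rad and height (world z) of pylon below 0.05 m), for 0.2 s.
2. the pylon is held in the fingers, lifted off the bench (origin above 60 mm) (height (world z) of pylon above 0.06 m and contact force between the fingers and pylon above 1 N), for 0.2 s.
At the end, for the whole second after the job is handed in: The turret is in the close-up detent (above 0.97 rad); the fingers hold the pylon (more than 2 N) still in the air with clamp_end within 20 mm of focus, its length within 0.15 rad of the level optical axis and the clamp end towards the lens (pylon origin farther from the camera than the clamp end) (value of joint turret above 0.97 rad and distance between clamp_end and focus below 0.02 m and angle between the y axis of pylon and the x axis of station, either way round below 0.15 rad and x of pylon in the frame of station below -0.18 m and contact force between the fingers and pylon above 2 N and linear speed of pylon below 0.02 m/s and angular speed of pylon below 0.15 rad/s); the arm keeps its last pose, push and grip.
It fails at once if the pylon knocks the camera (more than 2 N) (contact force between pylon and station above 2 N).
It fails at once if the dark tube is moved more than 30 mm (distance of tube_dark from where it was at the start of the episode above 0.03 m).
It fails at once if the collar is moved more than 30 mm (distance of collar_a from where it was at the start of the episode above 0.03 m).
It fails at once if the four-arm adapter is moved more than 30 mm (distance of lug_c from where it was at the start of the episode above 0.03 m).
It also fails if it takes over 58 s, if anything falls off the work surface, if the arm or the gripper's body presses on something with over 40 N, if the wrist force passes 120 N, or if a joint passes its speed limit or range.

## Working session

There is one attempt and no reset: what is moved stays moved. The work goes in short steps, Python scripts to look and compute and a tool call to move; the robot and the scene stay as the last step left them, time stands still between calls to the robot, and variables do not carry over. Pictures are saved under pics/ and viewed, at most 10 in all, crops included, and the job is handed in when it is done.

Besides the shell and the picture viewer there is one more tool, called after ">>>" as name(argument=value, ...), one argument or row to a line, values as JSON. apply_moves: Moves the arm, as the interface text tells. Its arguments: {"type":"object","properties":{"deltas":{"type":"array","items":{"type":"array","items":{"type":"number"}}},"fingers":{"type":"number"},"force":{"type":"number"}},"required":["deltas"]}

```bash
mkdir -p pics; ls
python3 - <<'E'
from bench import arm
import cv2,numpy as np,pickle
s=arm.get_state();print(s['time_s'],s['eef_pos'],s['eef_rot'],s['gripper_width'])
d={}
for n in("scene","top","wrist"):
    d[n]=arm.get_image(n);cv2.imwrite(f"pics/{n}0.png",d[n]["img"]);print(n,{k:np.round(v,4).tolist() for k,v in d[n].items() if k!='img'})
pickle.dump(d,open('d0.pkl','wb'))
E
```

```text
pics
0.0 [0.11990621 0.51054605 0.25211534] [-1.79865555e+02 -1.71114936e-02  1.66776631e+02] 0.08550515848210798
scene {'camera_matrix': [[481.0047, 0.0, 279.7466], [0.0, 481.0047, 200.6252], [0.0, 0.0, 1.0]], 'D': [0.0239, 0.0, 0.0, 0.0, 0.0], 'origin': [-0.6158, -0.6267, 0.8383], 'orientation': [-118.8048, 0.6159, -60.1592]}
top {'camera_matrix': [[481.4591, 0.0, 283.2752], [0.0, 481.4591, 210.7263], [0.0, 0.0, 1.0]], 'D': [0.0445, 0.0, 0.0, 0.0, 0.0], 'origin': [0.1449, 0.0005, 1.4476], 'orientation': [-166.4184, -0.1194, -90.1167]}
wrist {'camera_matrix': [[317.9688, 0.0, 281.4183], [0.0, 317.9688, 217.7476], [0.0, 0.0, 1.0]], 'D': [-0.0742, 0.0, 0.0, 0.0, 0.0], 'hand_eye': [[-0.0, -0.9641, -0.2657, 0.0671], [1.0, 0.0002, -0.0009, 0.0004], [0.0009, -0.2657, 0.9641, -0.1212], [0.0, 0.0, 0.0, 1.0]]}
```

View pics/scene0.png

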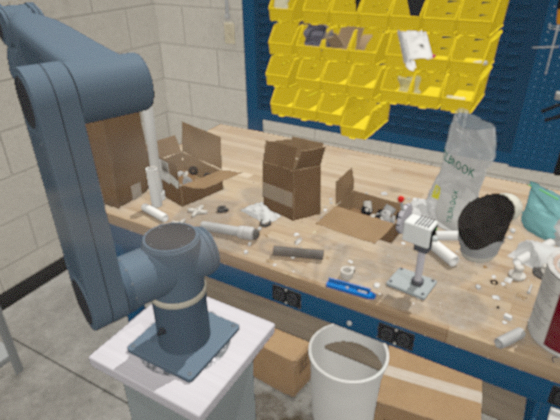

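View pics/top0.png

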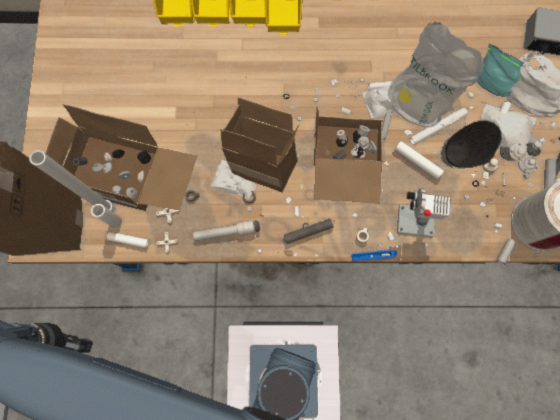

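The scene shows the pylon left of centre, clamp at about (255,233), and the camera stand at right, about (415,250). In the top view the pylon spans about (195,236) to (258,227). The station plate is near (416,220) with the red ball at (427,212). The lens faces left, towards world +y.

Run:
```python
import cv2,numpy as np,pickle
d=pickle.load(open('d0.pkl','rb'))
t=d['top']['img'];s=d['scene']['img']
a=cv2.resize(t[205:255,185:265],(800//2,250),interpolation=2)
b=cv2.resize(t[180:245,390:460],None,fx=5,fy=5,interpolation=2)
c=cv2.resize(s[190:305,380:450],None,fx=5,fy=5,interpolation=2)
im=np.zeros((600,800,3),np.uint8);im[:250,:400]=a;im[260:585,:350]=b;im[:575,410:760]=c
cv2.imwrite('pics/crop1.png',im)
```

```text
(no output)
```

View pics/crop1.png

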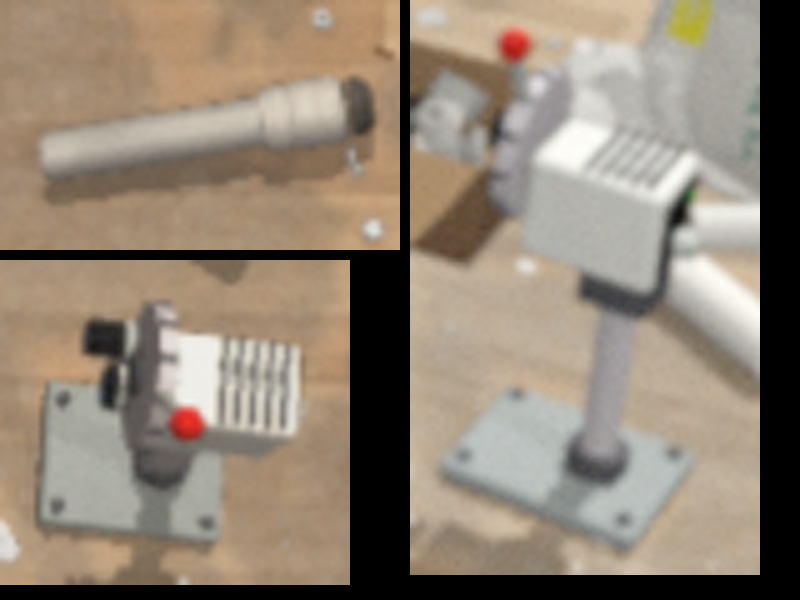

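The crops show the ball at top (427.4,212.8) and scene (401,198.8). The plate corners are clear in both views, and the pylon ends are at top (194,236) and (259,226), clamp to the right.

```bash
cat > h.py <<'E'
import cv2,numpy as np
from scipy.spatial.transform import Rotation as R
def cam(im,st=None):
    if 'hand_eye' in im:
        T=np.eye(4);T[:3,:3]=R.from_euler('xyz',st['eef_rot'],degrees=True).as_matrix();T[:3,3]=st['eef_pos']
        return T@np.array(im['hand_eye'])
    T=np.eye(4);T[:3,:3]=R.from_euler('xyz',im['orientation'],degrees=True).as_matrix();T[:3,3]=im['origin'];return T
def ray(im,px,st=None):
    T=cam(im,st);u=cv2.undistortPoints(np.array([[px]],float),np.array(im['camera_matrix']),np.array(im['D']))[0,0]
    v=T[:3,:3]@np.r_[u,1];return T[:3,3],v/np.linalg.norm(v)
def onz(im,px,z,st=None):
    o,v=ray(im,px,st);return o+v*(z-o[2])/v[2]
def tri(rs):
    A=sum(np.eye(3)-np.outer(v,v) for o,v in rs);b=sum((np.eye(3)-np.outer(v,v))@o for o,v in rs)
    p=np.linalg.solve(A,b);return p,[np.linalg.norm(np.cross(p-o,v)) for o,v in rs]
def proj(im,P,st=None):
    T=np.linalg.inv(cam(im,st));p=(T[:3,:3]@np.atleast_2d(P).T).T+T[:3,3]
    return cv2.projectPoints(p,np.zeros(3),np.zeros(3),np.array(im['camera_matrix']),np.array(im['D']))[0][:,0]
def blob(im,lo,hi,roi):
    x0,y0,x1,y1=roi;m=cv2.inRange(cv2.cvtColor(im['img'][y0:y1,x0:x1],cv2.COLOR_BGR2HSV),lo,hi)
    M=cv2.moments(m,True);return np.array([M['m10']/M['m00']+x0,M['m01']/M['m00']+y0]),M['m00']
E
python3 - <<'E'
from h import *;import pickle
np.set_printoptions(precision=4,suppress=True)
d=pickle.load(open('d0.pkl','rb'));t,s=d['top'],d['scene']
bt,bs=blob(t,(0,150,100),(8,255,255),(415,200,440,225)),blob(s,(0,150,100),(8,255,255),(390,190,412,210))
print(bt,bs,tri([ray(t,bt[0]),ray(s,bs[0])]))
for p in[(399.4,204.6),(397.6,232.4),(433.4,236)]:print('top',onz(t,p,.008))
for p in[(401,268),(386.6,283),(424,299.6),(436.4,281)]:print('sc',onz(s,p,.008))
for n,z,pt in(('tail',.0185,(194,236.4)),('clamp',.022,(259,225.8))):print(n,onz(t,pt,z))
E
```

```text
(array([426.8333, 212.4333]), 30.0) (array([400.44, 198.6 ]), 25.0) (array([ 0.4243, -0.3623,  0.2722]), [np.float64(0.0007371179366831074), np.float64(0.0007371179366829667)])
top [ 0.5115 -0.3608  0.008 ]
top [ 0.4244 -0.3502  0.008 ]
top [ 0.4133 -0.4573  0.008 ]
sc [ 0.5108 -0.3669  0.008 ]
sc [ 0.4262 -0.3535  0.008 ]
sc [ 0.4079 -0.4597  0.008 ]
sc [ 0.5005 -0.4684  0.008 ]
tail [0.4111 0.2656 0.0185]
clamp [0.4426 0.0703 0.022 ]
```

```bash
cat >> h.py <<'E'
def plan(pos,rpy,n,p0=None,r0=None):
    """rows from the present (or given) pose to pos/rpy, rounded for the move call"""
    if p0 is None:
        from bench import arm
        st=arm.get_state();p0,r0=st['eef_pos'],st['eef_rot']
    A=R.from_euler('xyz',r0,degrees=True);B=R.from_euler('xyz',rpy,degrees=True)
    w=(A.inv()*B).as_rotvec()/n;rows=[]
    p=np.array(p0,float);C=A
    for k in range(n):
        t=C.inv().apply((np.array(pos)-p)/(n-k))*1000
        row=np.r_[np.round(t,1),np.round(np.degrees(w),2)]
        p=p+C.apply(row[:3])/1000;C=C*R.from_rotvec(np.radians(row[3:]));rows.append(row.tolist())
    print(rows,p.round(4),C.as_euler('xyz',degrees=True).round(2))
E
python3 -c "
from h import *
plan([.40,.17,.34],[180,0,84],12)"
```

```text
[[-29.2, -22.3, -7.3, -0.01, 0.01, 6.9], [-31.7, -18.6, -7.3, -0.01, 0.01, 6.9], [-33.7, -14.7, -7.3, -0.01, 0.01, 6.9], [-35.2, -10.5, -7.3, -0.01, 0.01, 6.9], [-36.2, -6.2, -7.3, -0.01, 0.01, 6.9], [-36.7, -1.9, -7.3, -0.01, 0.01, 6.9], [-36.7, 2.6, -7.3, -0.01, 0.01, 6.9], [-36.1, 7.0, -7.3, -0.01, 0.01, 6.9], [-35.0, 11.2, -7.3, -0.01, 0.01, 6.9], [-33.4, 15.4, -7.3, -0.01, 0.01, 6.9], [-31.3, 19.2, -7.3, -0.01, 0.01, 6.9], [-28.7, 22.9, -7.4, -0.01, 0.01, 6.9]] [0.4  0.17 0.34] [-1.7998e+02 -5.0000e-02  8.3980e+01]
```

>>> apply_moves(
  deltas=[
    [-29.2,-22.3,-7.3,0,0,6.9],
    [-31.7,-18.6,-7.3,0,0,6.9],
    [-33.7,-14.7,-7.3,0,0,6.9],
    [-35.2,-10.5,-7.3,0,0,6.9],
    [-36.2,-6.2,-7.3,0,0,6.9],
    [-36.7,-1.9,-7.3,0,0,6.9],
    [-36.7,2.6,-7.3,0,0,6.9],
    [-36.1,7.0,-7.3,0,0,6.9],
    [-35.0,11.2,-7.3,0,0,6.9],
    [-33.4,15.4,-7.3,0,0,6.9],
    [-31.3,19.2,-7.3,0,0,6.9],
    [-28.7,22.9,-7.4,0,0,6.9],
  ],
  fingers=0,
)

```text
time_s: 1.35
eef_pos: [0.4007, 0.169, 0.3411]
eef_rot: [-180.0, -0.0, 83.7]
ft_force: [1.1, -0.0, 0.5]
gripper_width: -0.0001
finger_force: 0.0
```

>>> apply_moves(
  deltas=[
    [0,0,0,0,0,0],
    [0,0,0,0,0,0],
    [0,0,0,0,0,0],
    [0,0,0,0,0,0],
  ],
)

```text
time_s: 1.75
eef_pos: [0.3993, 0.1712, 0.3408]
eef_rot: [-180.0, -0.0, 84.1]
ft_force: [0.3, 0.1, 0.5]
gripper_width: -0.0001
finger_force: 0.0
```

Run:
```python
from bench import arm
from h import *;import pickle
s=arm.get_state();w=arm.get_image('wrist');pickle.dump((s,w),open('w1.pkl','wb'))
print(s['time_s'],s['eef_pos'],s['eef_rot'],s['qpos'],s['gripper_width'])
cv2.imwrite('pics/w1.png',w['img'])
plan([.372,-.375,.35],[180,0,82.5],16)
```

```text
1.75 [0.39930259 0.17116923 0.34077626] [-1.79962914e+02 -2.19052923e-03  8.41086984e+01] [ 1.43349965e+01 -8.18594207e+00  5.28141296e+00  1.03501397e+02
  1.48772227e-02  1.10226293e+02] -0.0001343411026666397
[[-34.1, 1.8, -0.6, -0.0, -0.0, 0.1], [-34.1, 1.9, -0.6, -0.0, -0.0, 0.1], [-34.1, 1.9, -0.6, -0.0, -0.0, 0.1], [-34.1, 2.0, -0.6, -0.0, -0.0, 0.1], [-34.1, 2.0, -0.6, -0.0, -0.0, 0.1], [-34.1, 2.1, -0.6, -0.0, -0.0, 0.1], [-34.1, 2.2, -0.6, -0.0, -0.0, 0.1], [-34.1, 2.2, -0.6, -0.0, -0.0, 0.1], [-34.1, 2.3, -0.5, -0.0, -0.0, 0.1], [-34.1, 2.3, -0.6, -0.0, -0.0, 0.1], [-34.1, 2.4, -0.5, -0.0, -0.0, 0.1], [-34.1, 2.5, -0.6, -0.0, -0.0, 0.1], [-34.1, 2.5, -0.5, -0.0, -0.0, 0.1], [-34.1, 2.6, -0.6, -0.0, -0.0, 0.1], [-34.1, 2.6, -0.5, -0.0, -0.0, 0.1], [-34.2, 2.7, -0.6, -0.0, -0.0, 0.1]] [ 0.372 -0.375  0.35 ] [-179.97    0.     82.51]
```

View pics/w1.png

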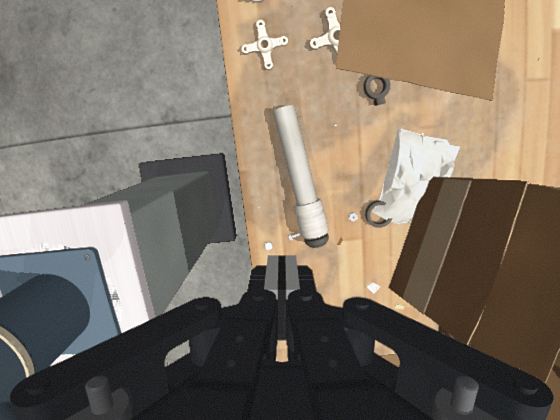

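Run:
```python
from h import *;import pickle
s,w=pickle.load(open('w1.pkl','rb'))
for p,z in(((284.5,106.5),.02),((285,109),.02),((316.5,246),.015),((316,240),.03)):print(onz(w,p,z,s).round(4))
plan([.3747,-.356,.32],[180,0,82.5],16)
plan([.3747,-.356,.279],[180,0,82.5],2,[.3747,-.356,.32],[180,0,82.5])
```

```text
[0.4135 0.2687 0.02  ]
[0.4138 0.2655 0.02  ]
[0.4413 0.0665 0.015 ]
[0.4401 0.0815 0.03  ]
[[-32.9, 1.8, 1.3, -0.0, -0.0, 0.1], [-32.9, 1.9, 1.3, -0.0, -0.0, 0.1], [-32.9, 2.0, 1.3, -0.0, -0.0, 0.1], [-32.9, 2.0, 1.3, -0.0, -0.0, 0.1], [-32.9, 2.1, 1.3, -0.0, -0.0, 0.1], [-32.9, 2.1, 1.3, -0.0, -0.0, 0.1], [-32.9, 2.2, 1.3, -0.0, -0.0, 0.1], [-32.9, 2.3, 1.3, -0.0, -0.0, 0.1], [-32.9, 2.3, 1.3, -0.0, -0.0, 0.1], [-32.9, 2.4, 1.3, -0.0, -0.0, 0.1], [-32.9, 2.4, 1.3, -0.0, -0.0, 0.1], [-32.9, 2.5, 1.3, -0.0, -0.0, 0.1], [-32.9, 2.5, 1.3, -0.0, -0.0, 0.1], [-32.9, 2.6, 1.3, -0.0, -0.0, 0.1], [-32.9, 2.7, 1.3, -0.0, -0.0, 0.1], [-33.0, 2.7, 1.3, -0.0, -0.0, 0.1]] [ 0.3747 -0.356   0.32  ] [-179.97    0.     82.51]
[[0.0, -0.0, 20.5, 0.0, 0.0, 0.0], [0.0, -0.0, 20.5, 0.0, 0.0, 0.0]] [ 0.3747 -0.356   0.279 ] [180.    0.   82.5]
```

>>> apply_moves(
  deltas=[
    [-33,1,1.3,0,0,0.1],
    [-33,1,1.3,0,0,0.1],
    [-33,1.0,1.3,0,0,0.1],
    [-33,1,1.3,0,0,0.1],
    [-33,1,1.3,0,0,0.1],
    [-33,1,1.3,0,0,0.1],
    [-33,1,1.3,0,0,0.1],
    [-33,1,1.3,0,0,0.1],
    [-33,1,1.3,0,0,0.1],
    [-33,1,1.3,0,0,0.1],
  ],
)

```text
time_s: 2.8
eef_pos: [0.3726, -0.1591, 0.328]
eef_rot: [180.0, -0.0, 83.1]
ft_force: [-0.4, 0.3, 1.0]
gripper_width: 0.0001
finger_force: 0.0
```

>>> apply_moves(
  deltas=[
    [-32.6,4.3,1.3,0,0,0.1],
    [-32.6,4.3,1.3,0,0,0.1],
    [-32.6,4.3,1.3,0,0,0.1],
    [-32.6,4.3,1.3,0,0,0.1],
    [-32.6,4.3,1.3,0,0,0.1],
    [-32.6,4.3,1.3,0,0,0.1],
    [0,0,20,0,0,0],
    [0,0,21,0,0,0],
    [0,0,0,0,0,0],
    [0,0,0,0,0,0],
  ],
)

```text
time_s: 3.8
eef_pos: [0.3738, -0.355, 0.2791]
eef_rot: [-180.0, -0.1, 82.5]
ft_force: [-0.9, -0.2, -0.0]
gripper_width: -0.0003
finger_force: 0.0
```

Run:
```python
from bench import arm
from h import *
s=arm.get_state();d={n:arm.get_image(n) for n in('top','scene')}
print(s['time_s'],s['eef_pos'],s['eef_rot'],s['ft_force'])
a=cv2.resize(d['top']['img'][175:245,380:450],(395,395),interpolation=2);b=cv2.resize(d['scene']['img'][170:240,360:430],(395,395),interpolation=2)
cv2.imwrite('pics/push.png',np.hstack([a,b]))
for n in d:
  P=proj(d[n],[[.4243,-.3623,.2722],s['eef_pos'],s['eef_pos']-np.array([0,0,.022])]);print(n,P)
```

```text
3.8 [ 0.37381478 -0.35501763  0.27907293] [-1.79950109e+02 -5.08984032e-02  8.24574788e+01] [-0.86993782 -0.19635038 -0.04449624]
top [[427.12639645 212.28556343]
 [426.46573644 231.58486287]
 [423.90335232 233.27471029]]
scene [[400.16088205 198.6757482 ]
 [390.86194078 204.37413904]
 [389.93542153 212.41692422]]
```

View pics/push.png

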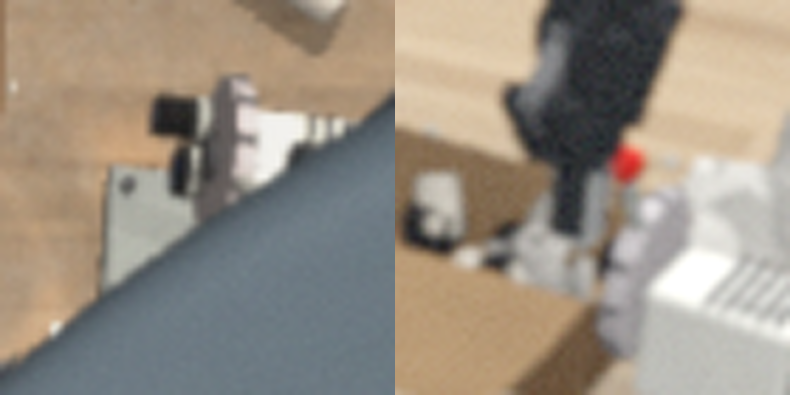

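The crops show the closed fingers beside the red ball, just short of it on its -y side (scene ball at about (401,199)), at the right height. I'll push now.

>>> apply_moves(
  deltas=[
    [0,12,0,0,0,0],
    [0,9,0,0,0,0],
    [0,9,0,0,0,0],
    [0,9,0,0,0,0],
    [0,9,0,0,0,0],
    [0,9,0,0,0,0],
    [0,9,0,0,0,0],
    [0,9,0,0,0,0],
    [0,9,0,0,0,0],
    [0,5,0,0,0,0],
    [0,0,0,0,0,0],
    [0,0,0,0,0,0],
  ],
)

```text
time_s: 5.1
eef_pos: [0.4619, -0.3677, 0.2791]
eef_rot: [-180.0, -0.0, 82.4]
ft_force: [-0.2, 0.7, 0.2]
gripper_width: -0.0001
finger_force: 0.0
```

Run:
```python
from bench import arm
from h import *
s=arm.get_state();d={n:arm.get_image(n) for n in('top','scene')}
print(s['time_s'],s['eef_pos'],s['ft_force'])
for n,roi in(('top',(405,170,450,235)),('scene',(380,170,430,215))):
  try:print(n,blob(d[n],(0,150,100),(8,255,255),roi))
  except Exception as e:print(n,'none')
  print(proj(d[n],[.4243+.0872,-.3623-.0115,.2722]))
```

```text
5.1 [ 0.4618829  -0.36774133  0.27910096] [-0.23766747  0.68822364  0.23002611]
top none
[[429.22269963 178.92133925]]
scene (array([415.83333333, 185.16666667]), 12.0)
[[415.0472692  185.46285807]]
```

The ball is where the flipped lever should put it. Next I'll back off and head for the pylon.

>>> apply_moves(
  deltas=[
    [0,-25,0,0,0,0],
    [0,-25,0,0,0,0],
    [0,-10,-20,0,0,0],
    [30,0,-20,0,0,0],
    [40,0,-10,0,0,0],
    [40,0,0,0,0,0],
    [40,0,0,0,0,0],
    [40,0,0,0,0,0],
    [40,0,0,0,0,0],
    [40,0,0,0,0,0],
    [40,0,0,0,0,0],
    [40,0,0,0,0,0],
  ],
  fingers=70,
)

```text
time_s: 6.4
eef_pos: [0.4485, -0.0115, 0.3296]
eef_rot: [179.9, 0.0, 82.3]
ft_force: [0.7, -0.6, 0.2]
gripper_width: 0.0699
finger_force: 0.0
```

Run:
```python
from bench import arm
from h import *;import pickle
s=arm.get_state();d={n:arm.get_image(n) for n in('top','scene')};pickle.dump(d,open('d2.pkl','wb'))
print(s['time_s'],s['eef_pos'],s['eef_rot'])
bt=blob(d['top'],(0,150,100),(8,255,255),(405,165,450,235));bs=blob(d['scene'],(0,150,100),(8,255,255),(380,170,430,215))
print(tri([ray(d['top'],bt[0]),ray(d['scene'],bs[0])]))
a=cv2.resize(d['top']['img'][170:245,385:460],(395,395),interpolation=2);b=cv2.resize(d['scene']['img'][180:255,370:445],(395,395),interpolation=2)
cv2.imwrite('pics/after.png',np.hstack([a,b]))
plan([.4275,.167,.10],[180,0,98],8)
```

```text
6.4 [ 0.44847336 -0.01145638  0.32963253] [1.79929576e+02 2.00118898e-03 8.23411383e+01]
(array([ 0.51256187, -0.37335243,  0.27273143]), [np.float64(0.00021181000796377322), np.float64(0.00021181000796393623)])
[[21.4, -5.4, 28.7, 0.01, -0.01, -1.91], [21.6, -4.7, 28.8, 0.01, -0.01, -1.91], [21.8, -4.0, 28.7, 0.01, -0.01, -1.91], [21.9, -3.2, 28.7, 0.01, -0.01, -1.91], [22.0, -2.5, 28.8, 0.01, -0.01, -1.91], [22.1, -1.8, 28.7, 0.01, -0.01, -1.91], [22.1, -1.0, 28.8, 0.01, -0.01, -1.91], [22.1, -0.3, 28.7, 0.01, -0.01, -1.91]] [0.4275 0.167  0.1   ] [-1.7999e+02 -2.0000e-02  9.8010e+01]
```

View pics/after.png

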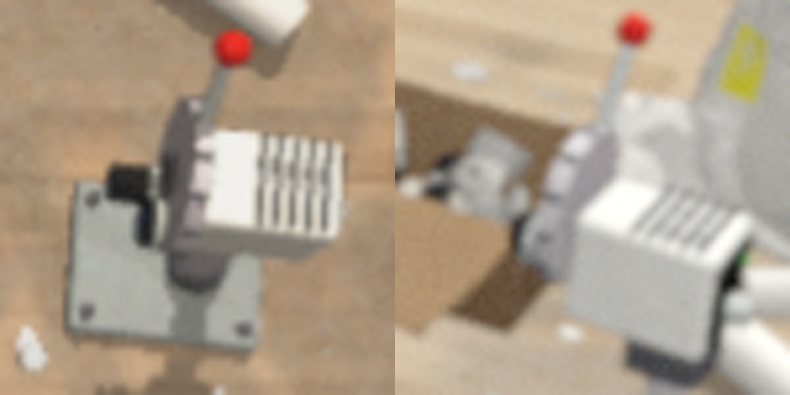

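The picture shows the lever leaning to +y, and the slim close-up barrel lowest with its front at crop (108,182), which is top pixel (405.5,204.6).

Run:
```python
from h import *;import pickle
d=pickle.load(open('d2.pkl','rb'))
print(onz(d['top'],(405.5,204.6),.172))
```

```text
[ 0.46975075 -0.33617763  0.172     ]
```

>>> apply_moves(
  deltas=[
    [21.4,-5.4,28.7,0,0,-1.91],
    [21.6,-4.7,28.8,0,0,-1.91],
    [21.8,-4.0,28.7,0,0,-1.91],
    [21.9,-3.2,28.7,0,0,-1.91],
    [22.0,-2.5,28.8,0,0,-1.91],
    [22.1,-1.8,28.7,0,0,-1.91],
    [22.1,-1.0,28.8,0,0,-1.91],
    [22.1,-0.3,28.7,0,0,-1.91],
    [0,0,0,0,0,0],
    [0,0,0,0,0,0],
  ],
)

```text
time_s: 7.5
eef_pos: [0.4282, 0.1621, 0.099]
eef_rot: [-179.9, 0.1, 97.6]
ft_force: [-0.4, 0.1, 0.1]
gripper_width: 0.0701
finger_force: 0.0
```

Run:
```python
from bench import arm
from h import *
s=arm.get_state();w=arm.get_image('wrist')
print(s['time_s'],s['eef_pos'],s['eef_rot'])
im=w['img'].copy()
for p in proj(w,[[.4135,.267,.02],[.4275,.167,.0185],[.4415,.067,.022]],s):cv2.circle(im,tuple(int(v) for v in p),3,(0,0,255),1)
cv2.imwrite('pics/w2.png',im)
```

```text
7.5 [0.42823196 0.162146   0.09899356] [-1.79918094e+02  5.84103950e-02  9.76382919e+01]
```

View pics/w2.png

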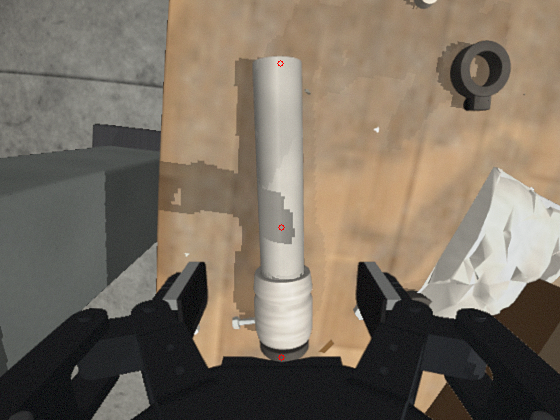

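The wrist view shows the pylon centred between the fingers: tail (281,60), clamp end (282,355), fingers at 186 and 374. My predicted points lie on it. Now descend and grip.

>>> apply_moves(
  deltas=[
    [5,0,20,0,0,-0.4],
    [0,0,25,0,0,0],
    [0,0,15,0,0,0],
    [0,0,10,0,0,0],
    [0,0,3,0,0,0],
    [0,0,0,0,0,0],
    [0,0,0,0,0,0],
  ],
)

```text
time_s: 8.25
eef_pos: [0.4293, 0.1679, 0.0277]
eef_rot: [179.9, -0.0, 98.0]
ft_force: [-0.8, 0.4, -0.5]
gripper_width: 0.0696
finger_force: 0.0
```

>>> apply_moves(
  deltas=[
    [0,0,0,0,0,0],
    [0,0,0,0,0,0],
    [0,0,0,0,0,0],
    [0,0,0,0,0,0],
    [0,0,0,0,0,0],
    [0,0,0,0,0,0],
    [0,0,0,0,0,0],
    [0,0,0,0,0,0],
  ],
  fingers=20,
  force=60,
)

```text
time_s: 9.05
eef_pos: [0.4285, 0.1681, 0.027]
eef_rot: [179.9, -0.0, 98.1]
ft_force: [-1.4, -0.6, 5.3]
gripper_width: 0.0292
finger_force: 59.7
```

>>> apply_moves(
  deltas=[
    [0,0,-5,0,0,0],
    [0,0,-10,0,0,0],
    [0,0,-20,0,0,0],
    [0,0,-25,0,0,0],
    [0,0,-30,0,0,0],
    [0,0,-30,0,0,0],
    [0,0,-24,0,0,0],
    [0,0,0,0,0,0],
    [0,0,0,0,0,0],
    [0,0,0,0,0,0],
  ],
)

```text
time_s: 10.05
eef_pos: [0.4268, 0.1676, 0.1681]
eef_rot: [-179.8, 0.0, 98.1]
ft_force: [0.4, -0.1, -4.9]
gripper_width: 0.0288
finger_force: 59.6
```

Run:
```python
from bench import arm
from h import *
s=arm.get_state();w=arm.get_image('wrist')
print(s['time_s'],s['eef_pos'],s['eef_rot'],s['gripper_width'],s['finger_force'],s['ft_force'],s['moment'])
cv2.imwrite('pics/w3.png',w['img'])
```

```text
10.05 [0.42675617 0.16760302 0.16810319] [-1.79777100e+02  2.06414704e-02  9.80557680e+01] 0.02876741123316338 59.644703653675606 [ 0.41803277 -0.1178877  -4.88047703] [-0.01366535 -0.01452485 -0.00869473]
```

View pics/w3.png

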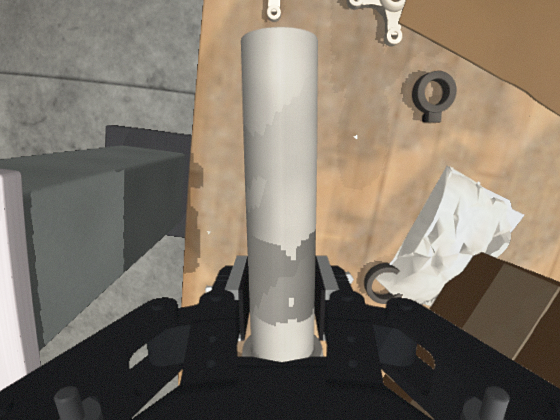

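The wrist view shows the tube held straight in the pads, with its tail end at about (280,33). The lift is good. Next I plan the carry: along x≈0.43, then outwards.

Run:
```python
from h import *
from bench import arm
s=arm.get_state();w=arm.get_image('wrist')
T=R.from_euler('xyz',s['eef_rot'],degrees=True)
for v in(29,34):
  p=onz(w,(280,v),s['eef_pos'][2]+.0065,s);print(T.inv().apply(p-s['eef_pos']))
plan([.43,-.15,.176],[180,0,82.8],12)
plan([.4916,-.1773,.175],[180,0,82.8],6,[.43,-.15,.176],[180,0,82.8])
```

```text
[ 0.10030427 -0.00025372 -0.00654147]
[ 0.09875272 -0.00025492 -0.0065408 ]
[[-26.2, -3.4, -0.6, -0.02, 0.0, 1.27], [-26.3, -2.9, -0.6, -0.02, 0.0, 1.27], [-26.4, -2.3, -0.7, -0.02, 0.0, 1.27], [-26.4, -1.7, -0.6, -0.02, 0.0, 1.27], [-26.4, -1.1, -0.7, -0.02, 0.0, 1.27], [-26.5, -0.5, -0.6, -0.02, 0.0, 1.27], [-26.5, 0.1, -0.7, -0.02, 0.0, 1.27], [-26.5, 0.7, -0.6, -0.02, 0.0, 1.27], [-26.4, 1.2, -0.7, -0.02, 0.0, 1.27], [-26.4, 1.8, -0.6, -0.02, 0.0, 1.27], [-26.4, 2.4, -0.7, -0.02, 0.0, 1.27], [-26.3, 3.1, -0.6, -0.02, 0.0, 1.27]] [ 0.43  -0.15   0.176] [1.7999e+02 5.0000e-02 8.2820e+01]
[[-3.2, 10.8, 0.2, 0.0, 0.0, 0.0], [-3.2, 10.7, 0.2, 0.0, 0.0, 0.0], [-3.2, 10.8, 0.1, 0.0, 0.0, 0.0], [-3.3, 10.7, 0.2, 0.0, 0.0, 0.0], [-3.2, 10.8, 0.1, 0.0, 0.0, 0.0], [-3.3, 10.7, 0.2, 0.0, 0.0, 0.0]] [ 0.4916 -0.1773  0.175 ] [180.    0.   82.8]
```

Tail is at +100 mm in the tool frame, as expected.

>>> apply_moves(
  deltas=[
    [-15,-2,-0.6,0,0,1],
    [-26.3,-2.9,-0.6,0,0,1.27],
    [-26.4,-2.3,-0.7,0,0,1.27],
    [-26.4,-1.7,-0.6,0,0,1.27],
    [-26.4,-1.1,-0.7,0,0,1.27],
    [-26.5,-0.5,-0.6,0,0,1.27],
    [-26.5,0.1,-0.7,0,0,1.27],
    [-26.5,0.7,-0.6,0,0,1.27],
    [-26.4,1.2,-0.7,0,0,1.27],
    [-26.4,1.8,-0.6,0,0,1.27],
    [-26.4,2.4,-0.7,0,0,1.27],
    [-26.3,3.1,-0.6,0,0,1.27],
  ],
)

```text
time_s: 11.35
eef_pos: [0.4317, -0.1391, 0.1765]
eef_rot: [-179.9, -0.1, 83.0]
ft_force: [1.2, 1.0, -4.1]
gripper_width: 0.0287
finger_force: 59.6
```

>>> apply_moves(
  deltas=[
    [-11,0,0,0,0,0.3],
    [0,0,0,0,0,0],
    [0,0,0,0,0,0],
    [0,0,0,0,0,0],
  ],
)

```text
time_s: 11.75
eef_pos: [0.431, -0.1482, 0.1776]
eef_rot: [-180.0, -0.1, 82.9]
ft_force: [0.9, 0.3, -3.5]
gripper_width: 0.0289
finger_force: 59.6
```

```bash
python3 -c "
from h import *
plan([.4916,-.1773,.175],[180,0,82.8],8)"
```

```text
[[-2.7, 8.0, 0.3, -0.01, -0.01, 0.01], [-2.7, 8.0, 0.3, -0.01, -0.01, 0.01], [-2.7, 8.0, 0.3, -0.01, -0.01, 0.01], [-2.7, 7.9, 0.3, -0.01, -0.01, 0.01], [-2.6, 8.0, 0.3, -0.01, -0.01, 0.01], [-2.7, 7.9, 0.4, -0.01, -0.01, 0.01], [-2.6, 8.0, 0.3, -0.01, -0.01, 0.01], [-2.7, 7.9, 0.4, -0.01, -0.01, 0.01]] [ 0.4916 -0.1773  0.175 ] [1.7997e+02 2.0000e-02 8.2790e+01]
```

>>> apply_moves(
  deltas=[
    [-2.7,8,0.3,0,0,0],
    [-2.7,8,0.3,0,0,0],
    [-2.7,8,0.3,0,0,0],
    [-2.7,8,0.3,0,0,0],
    [-2.7,8,0.3,0,0,0],
    [-2.7,8,0.3,0,0,0],
    [-2.7,8,0.3,0,0,0],
    [-2.7,8,0.3,0,0,0],
    [0,0,0,0,0,0],
    [0,0,0,0,0,0],
    [0,0,0,0,0,0],
    [0,0,0,0,0,0],
  ],
)

```text
time_s: 12.95
eef_pos: [0.4918, -0.1786, 0.1757]
eef_rot: [-180.0, -0.0, 82.8]
ft_force: [-0.4, -1.0, -3.2]
gripper_width: 0.0289
finger_force: 59.7
```

Run:
```python
from bench import arm
from h import *
s=arm.get_state();d={n:arm.get_image(n) for n in('top','scene')}
print(s['time_s'],s['eef_pos'],s['eef_rot'],s['finger_force'],s['ft_force'],s['joint_velocities'])
o=[]
for n,(x,y) in(('top',(340,170)),('scene',(340,160))):
  im=cv2.resize(d[n]['img'][y:y+100,x:x+100],(395,395),interpolation=2)
  for P in([.4715,-.3368,.17],[.479,-.2773,.17]):
    p=(proj(d[n],P)[0]-[x,y])*3.95;cv2.circle(im,tuple(int(v) for v in p),4,(0,0,255),1);print(n,p)
  o.append(im)
cv2.imwrite('pics/end.png',np.hstack(o))
```

```text
12.95 [ 0.49176524 -0.17863587  0.17568642] [-1.79993962e+02 -3.12972001e-03  8.27902589e+01] 59.729538908613904 [-0.3731891  -1.02413653 -3.21079965] [ 0.03723447 -0.06188998 -0.0258182  -0.17031978 -0.11606293 -0.03995702]
top [258.75187559 134.93287728]
top [171.87274187 124.60055298]
scene [205.31219036 248.52115453]
scene [124.53055852 221.63706898]
```

View pics/end.png

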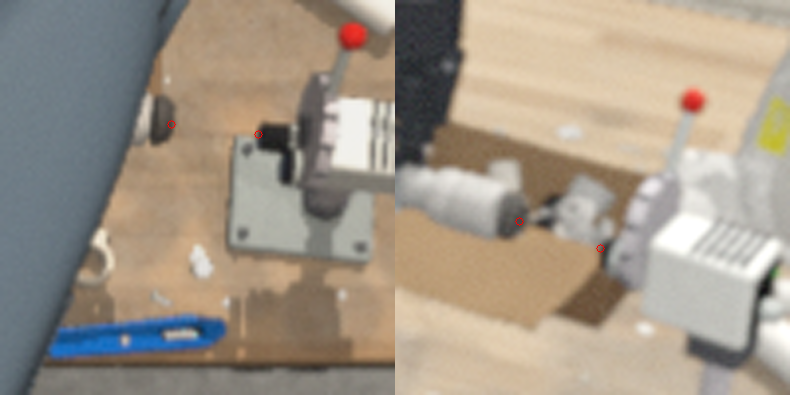

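Both views show the clamp's end face on the predicted focus point (top crop (173,121) against (172,125)), about 3 mm off at most. The lens marker sits on the slim barrel's front and the lever is still over.

```bash
python3 -c "
from bench import arm
print(arm.sign_off())"
```

```text
the job is handed in; nothing more can be done
None
```

I handed the job in at about 13 s: the turret is clicked to the close-up lens, and the pylon is held level in front of it with the clamp end about 3 mm from the focus point by my own image check; no verdict came back at hand-in.

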